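# Close the dishes and hang up the hot-dish grips

## Task

Lunch is out of the microwave: put the round lid on the round dish and the square lid on the square dish and press each lid fully home, flush with the rim. Hang every hot-dish grip that is there straddling the towel bar, one leg on either side. Leave the mug, jar and salt shaker alone.

Things in the scene. Friction and masses are not known exactly. Their poses are not given: they have to be found in the camera images.
- dish_round: round white ceramic dish, 120 across, mouth 110 across, 60 mm high, walls 5, fixed. Origin: centre of its underside, z up. In its mouth lies a grey gasket. A lid laid in the mouth rests on the gasket, plate's top about 8 above the rim (lid underside 56 above the dish's underside); pressed home, plate's top flush with the rim (lid underside at 48).
- dish_square: square white ceramic dish, 120 by 120, mouth 110 by 110, sides along its x and y axes, 60 mm high, walls 5, fixed. Origin: centre of its underside, z up. In its mouth lies a grey gasket. A lid laid in the mouth rests on the gasket, plate's top about 8 above the rim (lid underside 56 above the dish's underside); pressed home, plate's top flush with the rim (lid underside at 48).
- seal_round (a joint): stiff gasket ring, 9 mm wide, just inside the mouth of the round dish: 0 = up (top 4 mm below the rim), 0.008 = fully down; slides straight down when pushed with more than about 12 N and stays where it is left
- seal_square (a joint): stiff gasket ring, 9 mm wide, just inside the mouth of the square dish: 0 = up (top 4 mm below the rim), 0.008 = fully down; slides straight down when pushed with more than about 12 N and stays where it is left
- lid_round: loose white plastic lid for the round dish: plate 104 across, 12 mm thick (3 clearance all round in the mouth), with a round knob 28 across, 24 high, upright at its centre, so 36 high in all; about 0.1 kg. Starts flat on the counter, knob up. Origin: centre of its underside, z up.
- lid_square: loose white plastic lid for the square dish: plate 104 by 104, sides along its x and y axes, 12 mm thick (3 clearance all round in the mouth), with a block knob 28 (its x) by 36 (its y), 24 high, upright at its centre, so 36 high in all; about 0.1 kg. Starts flat on the counter, knob up. Origin: centre of its underside, z up.
- grip1: stiff grey hot-dish grip, an upside-down U on two legs (may be absent): 46 mm wide across the legs (x axis), 60 long (y), 58 high; feet turned out, heavy, 62 over all, 6 high; legs 6 thick, 34 clear between; crown 6 thick, hollow 52 deep with upper corners sloped 45 degrees over the last 9; alike turned half round; 0.08 kg. Origin: midway between the feet, z up. Hung, its crown rests on the bar.
- grip2: stiff grey hot-dish grip, an upside-down U on two legs (may be absent): 46 mm wide across the legs (x axis), 60 long (y), 58 high; feet turned out, heavy, 62 over all, 6 high; legs 6 thick, 34 clear between; crown 6 thick, hollow 52 deep with upper corners sloped 45 degrees over the last 9; alike turned half round; 0.08 kg. Origin: midway between the feet, z up. Hung, its crown rests on the bar.
- grip3: stiff grey hot-dish grip, an upside-down U on two legs (may be absent): 46 mm wide across the legs (x axis), 60 long (y), 58 high; feet turned out, heavy, 62 over all, 6 high; legs 6 thick, 34 clear between; crown 6 thick, hollow 52 deep with upper corners sloped 45 degrees over the last 9; alike turned half round; 0.08 kg. Origin: midway between the feet, z up. Hung, its crown rests on the bar.
- grip4: stiff grey hot-dish grip, an upside-down U on two legs (may be absent): 46 mm wide across the legs (x axis), 60 long (y), 58 high; feet turned out, heavy, 62 over all, 6 high; legs 6 thick, 34 clear between; crown 6 thick, hollow 52 deep with upper corners sloped 45 degrees over the last 9; alike turned half round; 0.08 kg. Origin: midway between the feet, z up. Hung, its crown rests on the bar.
- rail: fixed steel towel bar on two posts: a round bar 16 thick along the rail's y axis, axis 160 above the counter (top 168), 440 clear between the posts, each on a foot plate 60 by 60 and 8 high. Origin: on the counter under the bar's middle; z up. (sizes in mm)
- rail_mid (a point): the middle of the bar, on its axis, 160 above the counter; same axes as the rail (sizes in mm)
- mug: white mug 80 across, 90 high, bystander; origin centre of its underside (sizes in mm)
- jar: amber jar 64 across, 100 high, bystander; origin centre of its underside (sizes in mm)
- shaker: salt shaker 40 across, 75 high, bystander between the dishes and the bar; origin centre of its underside (sizes in mm)
Things that resemble listed ones, but are neither listed nor needed, are in the scene too. What is shaped like the lid_round but orange or yellow is not meant.

How it is judged:
At the end, for the whole second after the job is handed in: Each lid lies in its own dish within 8 mm of the centre, level, its plate flush with the rim within 2.5 mm; every grip present hangs astride the bar between the posts, its crown on the bar, within 0.4 rad of upright and 0.3 rad of the bar's direction; all at rest (z of lid_round in the frame of dish_round between 0.044 and 0.0505 m and horizontal distance between lid_round and dish_round below 0.008 m and angle between each of lid_round, lid_square's own z axis and vertical below 0.06 rad and linear speed of each of lid_round, lid_square below 0.02 m/s and z of lid_square in the frame of dish_square between 0.044 and 0.0505 m and horizontal distance between lid_square and dish_square below 0.008 m and z of grip1 in the frame of rail_mid between -0.056 and -0.03 m and x of grip1 in the frame of rail_mid between -0.022 and 0.022 m and y of grip1 in the frame of rail_mid between -0.205 and 0.205 m and angle between each of grip1, grip2, grip3, grip4's own z axis and vertical below 0.4 rad and angle between the y axis of each of grip1, grip2, grip3, grip4 and the y axis of rail, either way round below 0.3 rad and linear speed of each of grip1, grip2, grip3, grip4 below 0.05 m/s and z of grip2 in the frame of rail_mid between -0.056 and -0.03 m and x of grip2 in the frame of rail_mid between -0.022 and 0.022 m and y of grip2 in the frame of rail_mid between -0.205 and 0.205 m and z of grip3 in the frame of rail_mid between -0.056 and -0.03 m and x of grip3 in the frame of rail_mid between -0.022 and 0.022 m and y of grip3 in the frame of rail_mid between -0.205 and 0.205 m and z of grip4 in the frame of rail_mid between -0.056 and -0.03 m and x of grip4 in the frame of rail_mid between -0.022 and 0.022 m and y of grip4 in the frame of rail_mid between -0.205 and 0.205 m); the robot touches nothing.
It fails at once if the mug is moved by more than 3 cm or tipped over (distance of mug from where it was at the start of the episode above 0.03 m or angle between mug's own z axis and vertical above 0.5 rad).
It fails at once if the jar is moved by more than 3 cm or tipped over (distance of jar from where it was at the start of the episode above 0.03 m or angle between jar's own z axis and vertical above 0.5 rad).
It fails at once if the shaker is moved by more than 3 cm or tipped over (distance of shaker from where it was at the start of the episode above 0.03 m or angle between shaker's own z axis and vertical above 0.5 rad).
Of grip1, grip2, grip3, grip4 only 2 to 4 are there at a start; the rules pass over those that are not, and their reading is None.
At some moment in a run one of lid_round, lid_square, grip1, grip2, grip3, grip4 may be knocked a few centimetres aside while the robot is not near it.
It also fails if it takes over 210 s, if anything falls off the work surface, if the arm or the gripper's body presses on something with over 40 N, if the wrist force passes 120 N, or if a joint passes its speed limit or range.

## Robot

A 6-joint arm with a two-finger parallel gripper is mounted at the origin on the work surface. World frame = base frame: x ahead of the robot, y to its left, z up, the work surface at z = 0. Lengths are in m, angles in rad, forces in N, time in s.
With the tool pointing down it reaches from about 0.3 to 0.775 m from the base axis. Payload 14.6 kg.
Tool frame: the origin (TCP) lies at the very end of the fingers, on their centre line; the grasp point (between the pads) lies 19 mm behind it; z points along the fingers, y is the line along which they close (so a half turn about z gives the same grasp; the last joint's range is limited). The gripper opens to 94 mm and grips with 3 to 60 N. Pads are 16 mm wide; open, the fingers measure 119 mm over their backs; the gripper's body (75 mm by 177 mm) begins 78 mm behind the grasp point.
Start: joints at [-1.387, 0.3, 1.521, -0, 1.321, -0.067], TCP at [0.136, -0.533, 0.205] pointing down, gripper open.
Joint ranges: [-3.03, 3.03], [-0.79, 2.21], [0.23, 2.52], [-1.04, 4.18], [0, 3.07], [-2.55, 2.55]. Speed limits (rad/s): [2.22, 2.22, 2.57, 3.14, 3.14, 3.14].

## Interface

Orientations are given as [roll, pitch, yaw] about the fixed x, y, z axes, in that order (R = Rz(yaw) Ry(pitch) Rx(roll)).
In Python, from station import ctrl gives the robot as it stands.
- The arm moves only by the shell command python3 -m pendant 'ROWS' [OPENING] [FORCE]. ROWS is JSON, a list of rows, each a list of 2 entries, a list of its own where there are three numbers: the shift along the world's x, y, z in cm, then the turn about the world's z in rad. A call has 1 to 20 rows; each row shifts and turns the commanded pose from where the row before left it; what a row does not reach is not made up. A row lasts 1/12 s, in which the tool goes at most 41.7 mm and 7.16 degrees, less where a joint would pass 70% of its speed; a pose out of reach is approached as far as the arm can. A call is refused whole if a number of a shift passes 4.17 or a number of a turn 0.125, either way. A call with a gripper value outside its range is refused whole. OPENING is the opening, from 0 (shut) to 1 (fully open), set as the call begins (- or left out, the last holds). The fingers move at their own pace and stop on an object; FORCE is the grip in N (left out, the last holds). Time passes only in rows, so rows that do not move let the fingers close. It gives the time, the measured TCP pose, the force, the opening and the grip force at its end, in the units of the state.
- ctrl.get_obs(): the state, without advancing time (a new reading comes with each control period).
- ctrl.camera(name): name is "scene" or "top" or "wrist"; returns a dict with "color" (420x560x3 uint8, red, green, blue), "intrinsics" (3x3 intrinsics, pixels), "camera_from_world" (4x4, takes a point from world to camera coordinates). Camera axes: x right, y down, z forward; pixel columns grow to the right and rows downward; lengths in m; the calibration is good to about 2 mm. A picture is of the moment at which its call begins. There is no depth.
- ctrl.hand_in(): hands the job in; it is judged then, once.
The state is a dict: "time_s": time; "qpos": joint angles; "joint_vel": joint speeds; "tau": joint torques, N m; "ee_pos": TCP position; "eef_rot": TCP orientation; "force": force on the tool from outside, world axes, zero at the start; "moment": the same for the moment, N m; "grip_width": finger opening in m; "grip_force": force on a finger pad.
Only numpy, scipy, OpenCV 4.12 (cv2) and the standard library are available. Lean on these libraries where they do the work, as an engineer would, in place of code of your own. Each camera call takes 0.05 s, during which the arm holds its last target. There are 200 camera calls.

## Working session

There is one attempt and no reset: what is moved stays moved. The work goes in short steps, Python scripts to look and compute and a shell command to move; the robot and the scene stay as the last step left them, time stands still between calls to the robot, and variables do not carry over. Pictures are saved under pics/ and viewed, at most 14 in all, crops included, and the job is handed in when it is done.

```bash
ls; mkdir -p pics; python3 - <<'E'
from station import ctrl
import cv2
for n in ("scene","top"):
    c=ctrl.camera(n); cv2.imwrite(f"pics/{n}0.png",cv2.resize(c["color"][:,:,::-1],(800,600),interpolation=cv2.INTER_CUBIC))
    print(n,c["intrinsics"].round(1).tolist(),c["camera_from_world"].round(3).tolist())
print(ctrl.get_obs())
E
```

```text
pics
scene [[526.9, 0.0, 278.5], [0.0, 526.9, 201.6], [0.0, 0.0, 1.0]] [[-0.486, 0.874, 0.02, 0.26], [0.639, 0.371, -0.674, -0.265], [-0.597, -0.315, -0.738, 1.651], [0.0, 0.0, 0.0, 1.0]]
top [[540.9, 0.0, 284.3], [0.0, 540.9, 219.6], [0.0, 0.0, 1.0]] [[0.038, -0.999, -0.006, -0.004], [-0.977, -0.036, -0.21, 0.584], [0.21, 0.014, -0.978, 1.69], [0.0, 0.0, 0.0, 1.0]]
{'time_s': 0.1, 'qpos': array([-1.38658709e+00,  3.00430220e-01,  1.52152920e+00, -2.57114053e-06,
        1.32069962e+00, -6.66245207e-02]), 'joint_vel': array([-1.00695679e-03, -2.00189010e-04, -1.27325682e-03,  1.00679213e-04,
       -2.73942841e-05, -7.49489200e-06]), 'tau': array([ 9.48031011e-04, -5.32642365e+01, -3.53283298e+01,  7.09566800e-02,
        2.34782853e-02, -4.16385399e-05]), 'ee_pos': array([ 0.1364557 , -0.53255535,  0.2049307 ]), 'eef_rot': array([-3.14052847e+00, -6.85101170e-05,  2.50834354e-01]), 'force': array([ 0.60931541,  0.64192895, -0.29421536]), 'moment': array([-0.00894643,  0.00890922,  0.0028129 ]), 'grip_force': 0.0, 'grip_width': 0.09414023526713432}
```

View pics/top0.png

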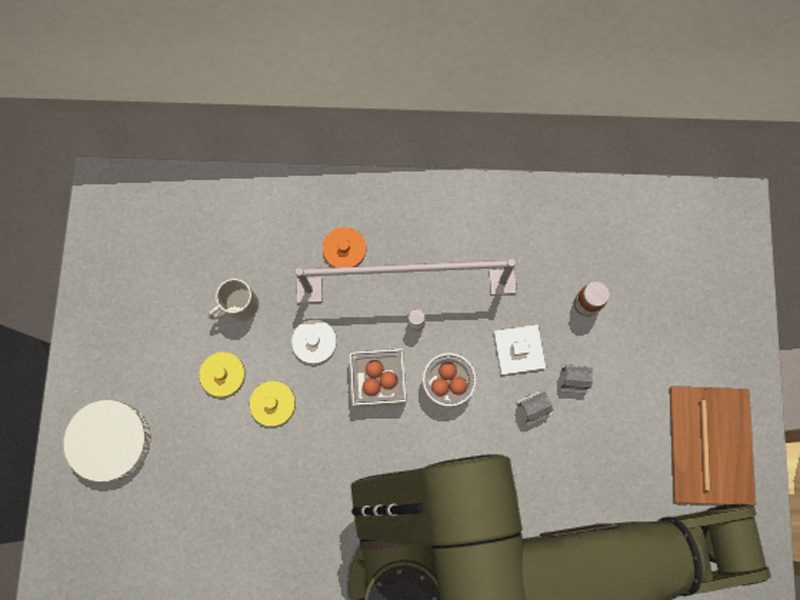

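View pics/scene0.png

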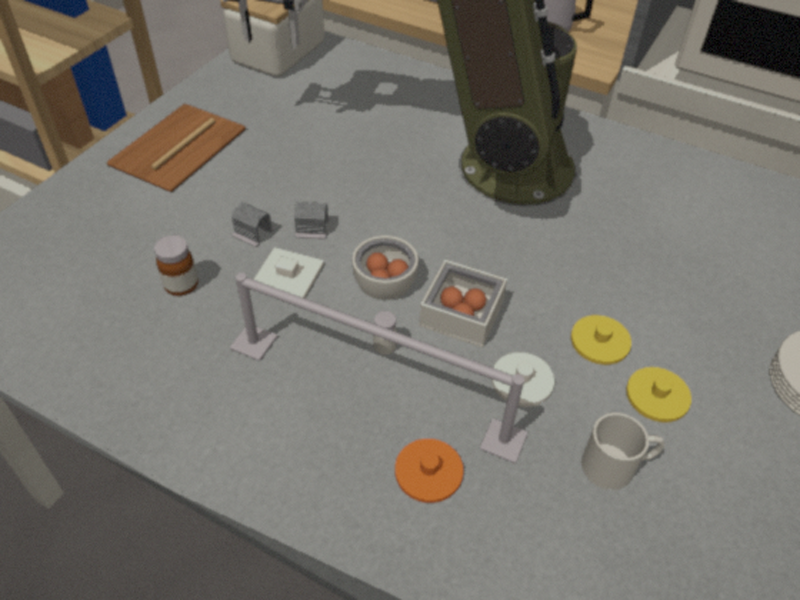

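The top view shows the white round lid (313,341), square lid (520,350), square dish (378,377), round dish (448,380), two grips (534,406) and (575,378), bar from (300,272) to (512,264), shaker (416,320). The scene view confirms two grips. Next is an enlarged crop.

```bash
cat > h.py <<'E'
from station import ctrl
import cv2, numpy as np
def w(c,u,v,z):
    K=c["intrinsics"];T=c["camera_from_world"];R=T[:3,:3];o=-R.T@T[:3,3]
    d=R.T@np.linalg.inv(K)@np.array([u,v,1.]);return (o+d*(z-o[2])/d[2]).round(4)
def crop(c,x0,y0,x1,y1,name,size=(800,600)):
    cv2.imwrite(name,cv2.resize(c["color"][y0:y1,x0:x1,::-1],size,interpolation=cv2.INTER_CUBIC))
E
python3 - <<'E'
from h import *
c=ctrl.camera("top")
crop(c,200,170,440,310,"pics/t1.png",(800,467))
f=lambda u,v,z:w(c,u/1.42857,v/1.42857,z)
for n,a in dict(lidr=(313,343,.012),lids=(520,350,.012),ds=(378,376,.06),dr=(448,380,.06),b1=(300,272,.168),b2=(512,264,.168)).items(): print(n,f(*a))
E
```

```text
lidr [0.5175 0.2315 0.012 ]
lids [ 0.5186 -0.2474  0.012 ]
ds [0.44   0.0753 0.06  ]
dr [ 0.4368 -0.0811  0.06  ]
b1 [0.6447 0.2482 0.168 ]
b2 [ 0.679  -0.2076  0.168 ]
```

View pics/t1.png

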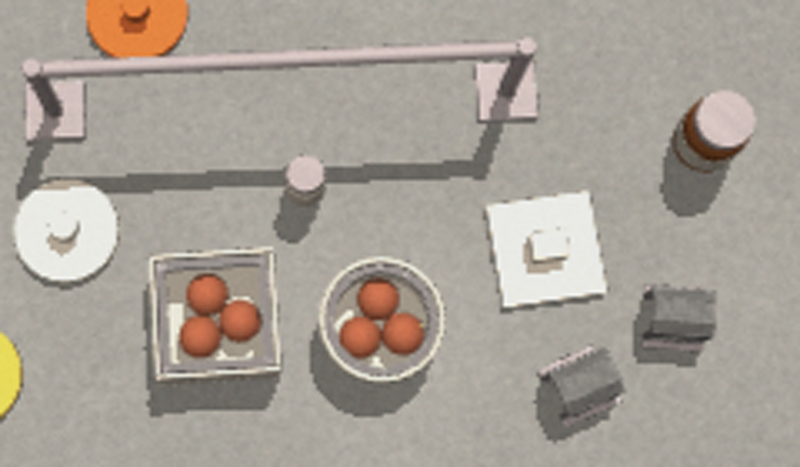

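The crop gives the square lid's corners as (487,207), (590,192), (606,296), (503,308). The square dish rim corners are (150,257), (273,248), (280,370), (155,380). The round dish centre is (381,318), the round lid (66,232), and the bar runs (33,69) to (527,48). The two grips are near (585,385) and (678,315).

```bash
python3 - <<'E'
from h import *
c=ctrl.camera("top")
f=lambda u,v,z:w(c,200+u/3.3333,170+v/3.3333,z)
L=np.array([f(*p,.012) for p in [(487,207),(590,192),(606,296),(503,308)]]);D=np.array([f(*p,.06) for p in [(150,257),(273,248),(280,370),(155,380)]])
for n,P in (("lids",L),("ds",D)):
    e=(P[0]+P[3]-P[1]-P[2])/2; e2=(P[0]+P[1]-P[2]-P[3])/2
    print(n,P.mean(0),"len",np.linalg.norm(e),np.linalg.norm(e2),"ang of y-ish side from +y",np.arctan2(-e[0],e[1]),"x-ish",np.arctan2(e2[1],e2[0]))
print("knob sq corners",[f(*p,.036) for p in [(531,231),(566,228),(570,260),(535,264)]])
print("dr",f(381.5,318.5,.06),"lidr",f(66,231.5,.012),"knobr",f(64,224,.036))
a,b=f(33,69,.168),f(527,48,.168);print("bar",a,b,(a+b)/2,np.linalg.norm(a-b),np.arctan2(-(a-b)[0],(a-b)[1]))
print("gA",f(585,383,.058),"gB",f(680,313,.058),"shaker",f(305,170,.075),"jar",f(725,120,.1))
# wrist camera pose relative to TCP
k=ctrl.camera("wrist");T=k["camera_from_world"];R=T[:3,:3];o=ctrl.get_obs();print("wrist cam pos",-R.T@T[:3,3],o["ee_pos"],R.round(2).tolist(),k["intrinsics"].round(0).tolist())
cv2.imwrite("pics/w0.png",k["color"][:,:,::-1])
E
```

```text
lids [ 0.51815  -0.247175  0.012   ] len 0.10311165065112674 0.10341669352672221 ang of y-ish side from +y 0.16857659766128438 x-ish 0.15974375428983723
ds [0.437425 0.07595  0.06    ] len 0.11886341952005253 0.11797335504256883 ang of y-ish side from +y 0.11339795849312236 x-ish 0.09422842276084785
knob sq corners [array([ 0.5327, -0.2287,  0.036 ]), array([ 0.537 , -0.2628,  0.036 ]), array([ 0.5054, -0.2668,  0.036 ]), array([ 0.5002, -0.2328,  0.036 ])]
dr [ 0.4383 -0.0837  0.06  ] lidr [0.5197 0.2293 0.012 ] knobr [0.523  0.2286 0.036 ]
bar [0.6437 0.2485 0.168 ] [ 0.6802 -0.2066  0.168 ] [0.66195 0.02095 0.168  ] 0.456561343085461 0.08003085030060175
gA [ 0.3842 -0.2782  0.058 ] gB [ 0.4544 -0.3687  0.058 ] shaker [ 0.5774 -0.0057  0.075 ] jar [ 0.6353 -0.4043  0.1   ]
wrist cam pos [ 0.20627023 -0.51480428  0.38394547] [ 0.13649882 -0.53267077  0.20520347] [[0.25, -0.97, 0.0], [-0.94, -0.24, 0.25], [-0.24, -0.06, -0.97]] [[369.0, 0.0, 276.0], [0.0, 369.0, 214.0], [0.0, 0.0, 1.0]]
```

```bash
python3 -m pendant '[[[2.8,2.5,0],0],[[2.8,2.5,0],0],[[2.8,2.5,0],0],[[2.8,2.5,0],0],[[2.8,2.5,0],0],[[2.8,2.5,0],0],[[2.8,2.5,0],0],[[2.8,2.5,0],0],[[0,0,0],0],[[0,0,0],0]]' 0.8
python3 - <<'E'
from h import *
k=ctrl.camera("wrist"); np.save("k1.npy",k,allow_pickle=True)
cv2.imwrite("pics/w1.png",cv2.resize(k["color"][:,:,::-1],(800,600),interpolation=cv2.INTER_CUBIC))
E
```

```text
time_s: 1.08
ee_pos: [0.3615, -0.3317, 0.2054]
eef_rot: [-3.142, 0.0, 0.254]
force: [-1.1, -0.2, -0.5]
grip_width: 0.0752
grip_force: 0.0
```

View pics/w1.png

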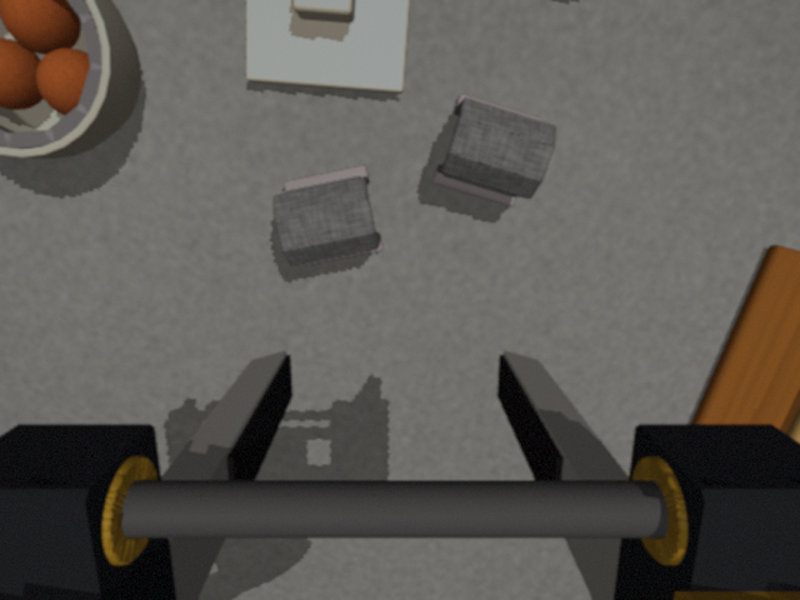

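The wrist view shows grip A's crown corners at (274,195), (366,179), (379,240), (288,264). Grip B's are (463,100), (556,125), (543,195), (444,170). The long y axis lies along the wide edge in both.

```bash
python3 - <<'E'
from h import *
k=np.load("k1.npy",allow_pickle=True).item()
for n,q in dict(A=[(274,195),(366,179),(379,240),(288,264)],B=[(463,100),(556,125),(543,195),(444,170)]).items():
    P=np.array([w(k,u*.7,v*.7,.058) for u,v in q])
    y=(P[0]+P[3]-P[1]-P[2])/2;x=(P[0]+P[1]-P[2]-P[3])/2
    print(n,P.mean(0),np.linalg.norm(y),np.linalg.norm(x),"yaw",np.arctan2(-y[0],y[1]),np.arctan2(x[1],x[0]))
E
```

```text
A [ 0.39095 -0.2812   0.058  ] 0.05786959477998792 0.04018855558489256 yaw 0.4659659974282192 0.4258037700841847
B [ 0.4583 -0.3726  0.058 ] 0.059504117504589574 0.04059667474067307 yaw 0.011764163149759314 0.06902596646237484
```

```bash
python3 -m pendant '[[[0.2,0.34,0],0.118],[[0.2,0.34,0],0.118],[[0.2,0.34,0],0.118],[[0.2,0.34,0],0.118],[[0.2,0.34,0],0.118],[[0.2,0.34,0],0.118],[[0.2,0.34,0],0.118],[[0.2,0.34,0],0.118],[[0.2,0.34,0],0.118],[[0.2,0.34,0],0.118],[[0.2,0.34,0],0.118],[[0.2,0.34,0],0.118],[[0.2,0.34,0],0.118],[[0.2,0.34,0],0.118],[[0,0.34,0],0.1]]' 0.8
python3 -m pendant '[[[0,0,-3.5],0],[[0,0,-3.5],0],[[0,0,-3.5],0],[[0,0,-3.5],0],[[0,0,-3.5],0],[[0,0,0],0],[[0,0,0],0]]'
python3 -m pendant '[[[0,0,0],0],[[0,0,0],0],[[0,0,0],0],[[0,0,0],0],[[0,0,0],0],[[0,0,0],0],[[0,0,0],0],[[0,0,0],0],[[0,0,0],0]]' 0.3 20
```

```text
time_s: 2.38
ee_pos: [0.3878, -0.2827, 0.2054]
eef_rot: [-3.141, -0.0, 2.007]
force: [-1.0, -0.2, 1.3]
grip_width: 0.0752
grip_force: 0.0
time_s: 2.97
ee_pos: [0.3875, -0.2822, 0.0301]
eef_rot: [-3.14, -0.003, 2.001]
force: [-0.4, -0.8, 0.7]
grip_width: 0.0752
grip_force: 0.0
time_s: 3.72
ee_pos: [0.3889, -0.2821, 0.0314]
eef_rot: [3.141, 0.001, 2.003]
force: [-1.8, 0.6, 7.8]
grip_width: 0.0457
grip_force: 20.0
```

```bash
python3 -m pendant '[[[0,0,3.4],0],[[0,0,3.4],0],[[0,0,3.4],0],[[0,0,3.4],0],[[0,0,3.4],0],[[0,0,3.4],0],[[0,0,0],0]]'
python3 -m pendant '[[[2.22,3.18,0],-0.03],[[2.22,3.18,0],-0.03],[[2.22,3.18,0],-0.03],[[2.22,3.18,0],-0.03],[[2.22,3.18,0],-0.03],[[2.22,3.18,0],-0.03],[[2.22,3.18,0],-0.03],[[2.22,3.18,0],-0.03],[[2.22,3.18,0],-0.03],[[2.22,3.18,0],-0.03],[[2.22,3.18,0],-0.03],[[2.22,3.18,0],-0.02],[[0,0,0],0],[[0,0,0],0],[[0,0,0],0],[[0,0,0],0]]'
python3 - <<'E'
from h import *
k=ctrl.camera("wrist"); np.save("k2.npy",k,allow_pickle=True)
cv2.imwrite("pics/w2.png",cv2.resize(k["color"][:,:,::-1],(800,600),interpolation=cv2.INTER_CUBIC))
E
```

```text
time_s: 4.3
ee_pos: [0.3899, -0.2829, 0.241]
eef_rot: [3.138, 0.009, 2.003]
force: [-0.1, 0.1, -0.3]
grip_width: 0.0458
grip_force: 20.0
time_s: 5.63
ee_pos: [0.6545, 0.0988, 0.2346]
eef_rot: [3.142, 0.0, 1.652]
force: [0.8, -0.1, 0.2]
grip_width: 0.0461
grip_force: 20.0
```

View pics/w2.png

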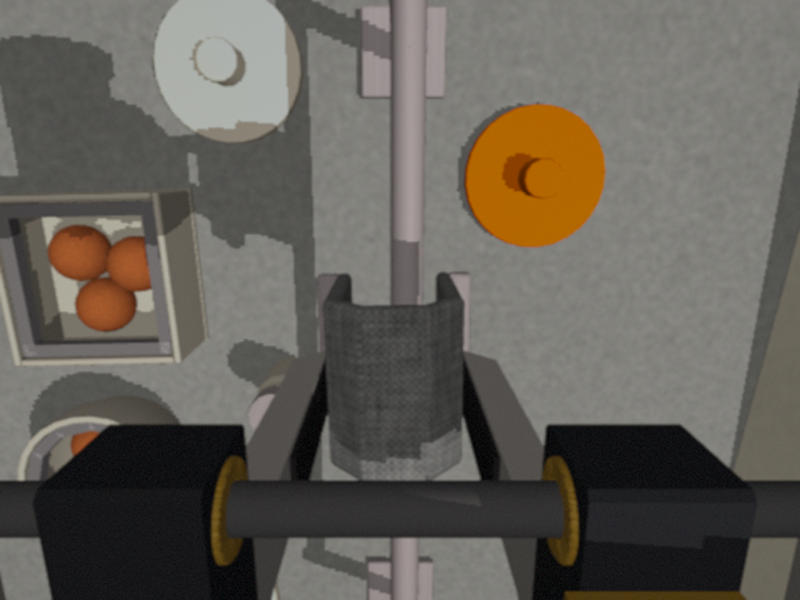

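The bar (centre (408,100) to (404,260), axis at z=0.16) runs between the grip's legs, whose centre at the far end is at about column 395. I'll work out the offset.

```bash
python3 - <<'E'
from h import *
k=np.load("k2.npy",allow_pickle=True).item()
P=w(k,.7*408,.7*60,.16);Q=w(k,.7*404.5,.7*270,.16);d=P-Q;print(P,Q,np.arctan2(-d[0],d[1]))
S=w(k,.7*403,.7*585,.16);print(S)
t=(.0988-Q[1])/d[1];print("bar x at y=.099",Q[0]+t*d[0])
E
```

```text
[0.65  0.218 0.16 ] [0.6565 0.1236 0.16  ] 0.06874742218884658
[ 0.6713 -0.0607  0.16  ]
bar x at y=.099 0.658207627118644
```

```bash
python3 -m pendant '[[[0.3,0,-1.5],0],[[0,0,-1.5],0],[[0,0,-1.5],0],[[0,0,-1.5],0],[[0,0,-1],0],[[0,0,-0.8],0],[[0,0,-0.5],0],[[0,0,-0.3],0],[[0,0,0],0],[[0,0,0],0]]'
```

```text
time_s: 6.52
ee_pos: [0.6581, 0.0998, 0.149]
eef_rot: [3.141, 0.0, 1.653]
force: [0.7, -1.0, -0.2]
grip_width: 0.0456
grip_force: 20.0
```

```bash
python3 -m pendant '[[[0,0,-0.2],0],[[0,0,0],0],[[0,0,0],0]]'; python3 -m pendant '[[[0,0,0],0],[[0,0,0],0],[[0,0,0],0],[[0,0,0],0],[[0,0,0],0]]' 0.68
python3 -m pendant '[[[0,0,2],0],[[0,0,3],0],[[0,0,3],0],[[0,0,1],0],[[0,0,0],0]]' 
python3 - <<'E'
from h import *
k=ctrl.camera("wrist");cv2.imwrite("pics/w3.png",cv2.resize(k["color"][:,:,::-1],(560,420)))
E
```

```text
time_s: 6.77
ee_pos: [0.6583, 0.0998, 0.1474]
eef_rot: [3.14, 0.0, 1.653]
force: [0.1, -0.2, 5.2]
grip_width: 0.0463
grip_force: 20.0
time_s: 7.18
ee_pos: [0.6578, 0.0998, 0.1462]
eef_rot: [-3.141, -0.0, 1.653]
force: [0.3, 0.0, 0.2]
grip_width: 0.0638
grip_force: 0.0
time_s: 7.6
ee_pos: [0.6587, 0.0999, 0.2394]
eef_rot: [3.137, -0.0, 1.653]
force: [0.6, 0.3, 0.3]
grip_width: 0.0639
grip_force: 0.0
```

View pics/w3.png

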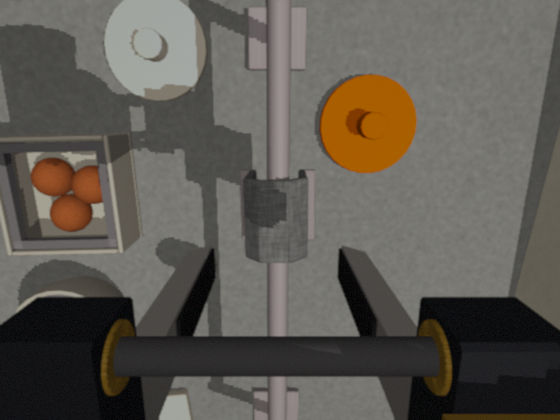

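Grip A hangs astride the bar. Next is grip B.

```bash
python3 -m pendant '[[[-1.55,-3.62,0],0],[[-1.55,-3.62,0],0],[[-1.55,-3.62,0],0],[[-1.55,-3.62,0],0],[[-1.55,-3.62,0],0],[[-1.55,-3.62,0],0],[[-1.55,-3.62,0],-0.02],[[-1.55,-3.62,0],-0.02],[[-1.55,-3.62,0],0],[[-1.55,-3.62,0],0],[[-1.55,-3.62,0],0],[[-1.55,-3.62,0],0],[[-1.55,-3.62,0],0],[[0,0,0],0],[[0,0,0],0]]' 0.8
python3 - <<'E'
from h import *
k=ctrl.camera("wrist");np.save("k4.npy",k,allow_pickle=True);cv2.imwrite("pics/w4.png",k["color"][:,:,::-1])
E
```

```text
time_s: 8.9
ee_pos: [0.455, -0.3718, 0.234]
eef_rot: [-3.139, -0.003, 1.61]
force: [-0.1, -0.0, 0.0]
grip_width: 0.075
grip_force: 0.0
```

View pics/w4.png

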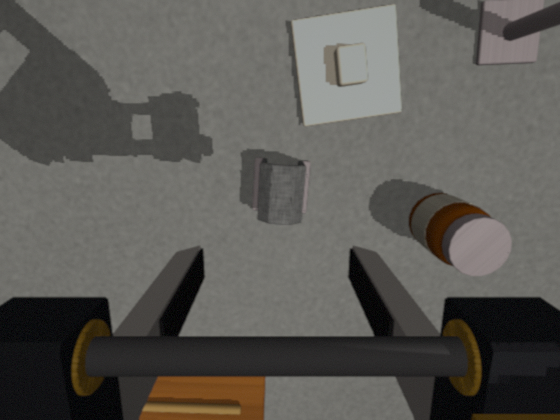

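Grip B is centred between the fingers at (282,190), undisturbed. The square lid shows corners (292,21), (395,5), (402,111), (305,125).

```bash
python3 -m pendant '[[[0.1,0,-3.4],0],[[0,0,-3.4],0],[[0,0,-3.4],0],[[0,0,-3.4],0],[[0,0,-3.4],0],[[0,0,-3.3],0],[[0,0,0],0],[[0,0,0],0],[[0,0,0],0]]'
python3 -m pendant '[[[0,0,0],0],[[0,0,0],0],[[0,0,0],0],[[0,0,0],0],[[0,0,0],0],[[0,0,0],0],[[0,0,0],0],[[0,0,0],0],[[0,0,0],0]]' 0.3 20
python3 - <<'E'
from h import *
k=np.load("k4.npy",allow_pickle=True).item()
for n,q,z in (("lid",[(292,21),(395,5),(402,111),(305,125)],.012),("knob",[(335,45),(363,42),(368,82),(339,86)],.036)):
    P=np.array([w(k,u,v,z) for u,v in q]);a=(P[1]+P[2]-P[0]-P[3])/2;b=(P[0]+P[1]-P[2]-P[3])/2
    print(n,P.mean(0),np.linalg.norm(a),np.linalg.norm(b),np.arctan2(a[1],a[0]),np.arctan2(-b[0],b[1]))
E
```

```text
time_s: 9.7
ee_pos: [0.4584, -0.3706, 0.0352]
eef_rot: [3.14, 0.001, 1.614]
force: [-0.5, 1.1, 0.4]
grip_width: 0.0753
grip_force: 0.0
time_s: 10.45
ee_pos: [0.4576, -0.371, 0.0341]
eef_rot: [3.141, 0.001, 1.613]
force: [-0.8, 1.0, 6.0]
grip_width: 0.0466
grip_force: 19.8
lid [ 0.5225   -0.246325  0.012   ] 0.10200961964442369 0.10122999802430106 0.177880683412824 0.18780561844997934
knob [ 0.520725 -0.246475  0.036   ] 0.027267654831319807 0.0367138257336388 0.15278874007706067 0.20433989266489674
```

```bash
python3 -m pendant '[[[0,0,3.4],0],[[0,0,3.4],0],[[0,0,3.4],0],[[0,0,3.4],0],[[0,0,3.4],0],[[0,0,3.4],0],[[2.12,3.11,0],0.004],[[2.12,3.11,0],0.004],[[2.12,3.11,0],0.004],[[2.12,3.11,0],0.004],[[2.12,3.11,0],0.004],[[2.12,3.11,0],0.004],[[2.12,3.11,0],0.004],[[2.12,3.11,0],0.004],[[2.12,3.11,0],0.004],[[2.12,3.11,0],0.004],[[0,0,0],0],[[0,0,0],0],[[0,0,0],0]]'
python3 - <<'E'
from h import *
k=ctrl.camera("wrist"); np.save("k5.npy",k,allow_pickle=True)
cv2.imwrite("pics/w5.png",k["color"][:,:,::-1])
E
```

```text
time_s: 12.03
ee_pos: [0.6691, -0.0602, 0.237]
eef_rot: [-3.141, 0.0, 1.653]
force: [-0.4, -0.6, -0.7]
grip_width: 0.0467
grip_force: 19.7
```

View pics/w5.png

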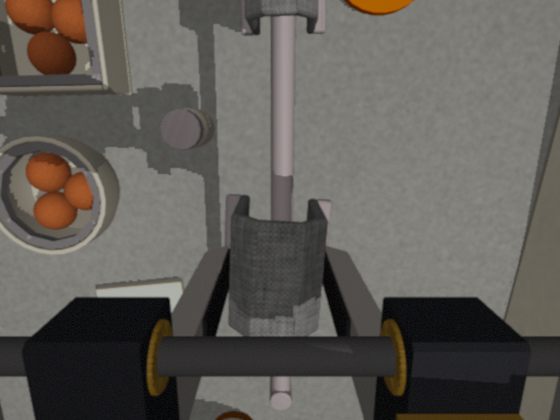

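The bar is at column 282 and the grip's leg gap is centred at 278, so I'll shift +2 mm and lower.

```bash
python3 -m pendant '[[[0.2,0,-1.5],0],[[0,0,-1.5],0],[[0,0,-1.5],0],[[0,0,-1.5],0],[[0,0,-1],0],[[0,0,-0.8],0],[[0,0,-0.5],0],[[0,0,-0.4],0],[[0,0,0],0],[[0,0,0],0]]'; python3 -m pendant '[[[0,0,-0.1],0],[[0,0,0],0],[[0,0,0],0]]';python3 -m pendant '[[[0,0,0],0],[[0,0,0],0],[[0,0,0],0],[[0,0,0],0],[[0,0,0],0]]' 0.68
python3 -m pendant '[[[0,0,2],0],[[0,0,3],0],[[0,0,3],0],[[0,0,1],0],[[0,0,0],0]]' 
python3 - <<'E'
from h import *
k=ctrl.camera("scene");crop(k,140,160,500,350,"pics/s2.png",(800,422))
E
```

```text
time_s: 12.92
ee_pos: [0.6716, -0.0599, 0.151]
eef_rot: [3.141, 0.0, 1.653]
force: [-0.9, -0.1, -0.4]
grip_width: 0.0464
grip_force: 19.7
time_s: 13.17
ee_pos: [0.6717, -0.0598, 0.1501]
eef_rot: [3.141, 0.0, 1.653]
force: [0.2, 0.7, 2.5]
grip_width: 0.0461
grip_force: 19.7
time_s: 13.58
ee_pos: [0.6713, -0.0597, 0.1493]
eef_rot: [-3.141, -0.0, 1.653]
force: [-0.2, 0.8, 0.3]
grip_width: 0.0634
grip_force: 0.0
time_s: 14.0
ee_pos: [0.6722, -0.0599, 0.2425]
eef_rot: [3.137, 0.001, 1.653]
force: [0.0, -0.5, 0.2]
grip_width: 0.0638
grip_force: 0.0
```

View pics/s2.png

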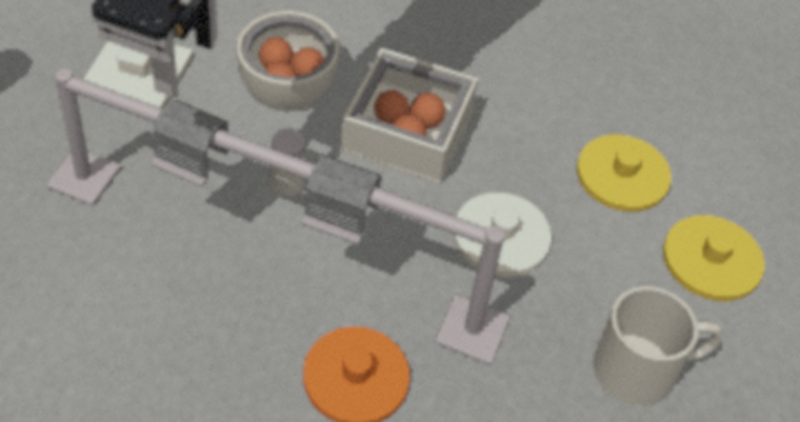

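Both grips hang on the bar. I'll measure the dishes from above on the way to the square lid.

```bash
python3 -m pendant '[[[-3.7,-1.7,0],0],[[-3.7,-1.7,0],0],[[-3.7,-1.7,0],0],[[-3.7,-1.7,0],0],[[-3.7,-1.7,0],0],[[-3.7,-1.7,0],0],[[0,0,0],0],[[0,0,0],0],[[0,0,0],0]]' 0.6
python3 - <<'E'
from h import *
k=ctrl.camera("wrist"); np.save("k6.npy",k,allow_pickle=True)
cv2.imwrite("pics/w6.png",cv2.resize(k["color"][:,:,::-1],(800,600),interpolation=cv2.INTER_CUBIC))
E
```

```text
time_s: 14.8
ee_pos: [0.4495, -0.1616, 0.2385]
eef_rot: [-3.141, -0.001, 1.652]
force: [-0.5, -0.2, -0.6]
grip_width: 0.0567
grip_force: 0.0
```

View pics/w6.png

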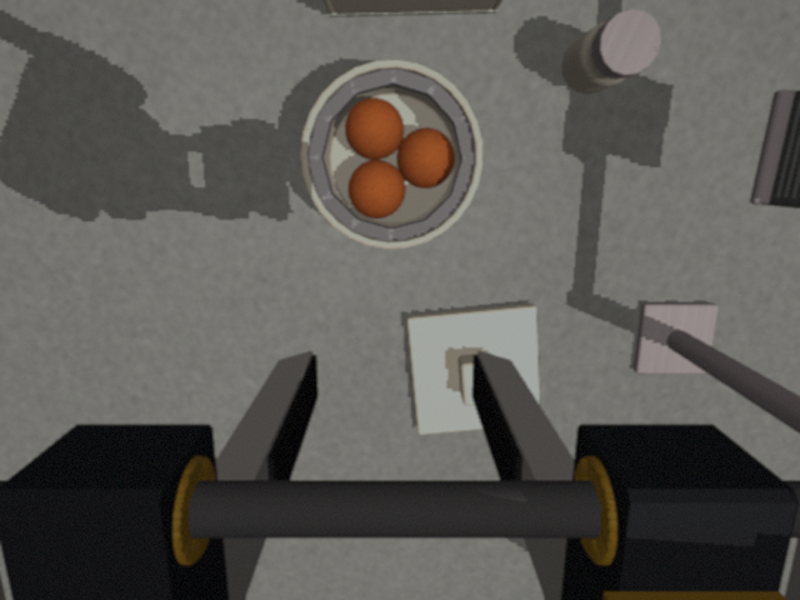

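The round dish rim spans columns 302-482 and rows 60-247 (centre (392,153)). The square lid is at about (475,365), still in place. Next I grasp its knob.

```bash
python3 - <<'E'
from h import *
k=np.load("k6.npy",allow_pickle=True).item()
print("dr",w(k,.7*392,.7*153,.06)); print("lid edge",w(k,.7*407,.7*317,.012),w(k,.7*535,.7*304,.012))
E
python3 -m pendant '[[[2.37,-2.8,0],0.03],[[2.37,-2.85,0],0.03],[[2.37,-2.85,0],0.03],[[0,0,-3.5],0],[[0,0,-3.5],0],[[0,0,-3.5],0],[[0,0,-3.5],0],[[0,0,-3],0],[[0,0,-2.5],0],[[0,0,-2],0],[[0,0,-0.7],0],[[0,0,0],0],[[0,0,0],0],[[0,0,0],0]]' 0.6
```

```text
dr [ 0.4401 -0.0798  0.06  ]
lid edge [ 0.4617 -0.2032  0.012 ] [ 0.5622 -0.1843  0.012 ]
time_s: 16.02
ee_pos: [0.5214, -0.2469, 0.0186]
eef_rot: [3.14, 0.001, 1.743]
force: [0.2, 0.0, 0.6]
grip_width: 0.0566
grip_force: 0.0
```

```bash
python3 -m pendant '[[[0,0,-0.3],0],[[0,0,0],0],[[0,0,0],0]]'; python3 -m pendant '[[[0,0,0],0],[[0,0,0],0],[[0,0,0],0],[[0,0,0],0],[[0,0,0],0],[[0,0,0],0],[[0,0,0],0],[[0,0,0],0],[[0,0,0],0]]' 0.2 20
python3 -m pendant '[[[0,0,3.5],0],[[0,0,3.5],0],[[0,0,3.5],0],[[0,0,3.5],0],[[0,0,3.5],0],[[-1,3.8,0],-0.02],[[-1.5,3.8,0],-0.02],[[-1.5,3.8,0],-0.02],[[-1.5,3.8,0],-0.01],[[-1.5,3.8,0],0],[[0,0,0],0],[[0,0,0],0],[[0,0,0],0]]'
python3 - <<'E'
from h import *
k=ctrl.camera("wrist"); np.save("k7.npy",k,allow_pickle=True)
cv2.imwrite("pics/w7.png",cv2.resize(k["color"][:,:,::-1],(800,600),interpolation=cv2.INTER_CUBIC))
E
```

```text
time_s: 16.27
ee_pos: [0.5207, -0.2469, 0.0149]
eef_rot: [3.141, 0.0, 1.743]
force: [-0.4, 0.3, 0.7]
grip_width: 0.0563
grip_force: 0.0
time_s: 17.02
ee_pos: [0.5206, -0.2468, 0.0145]
eef_rot: [3.141, 0.0, 1.743]
force: [-0.4, 0.7, 0.3]
grip_width: 0.0279
grip_force: 20.0
time_s: 18.1
ee_pos: [0.4507, -0.0571, 0.1896]
eef_rot: [3.141, 0.0, 1.673]
force: [0.1, -0.5, -1.2]
grip_width: 0.0273
grip_force: 20.0
```

View pics/w7.png

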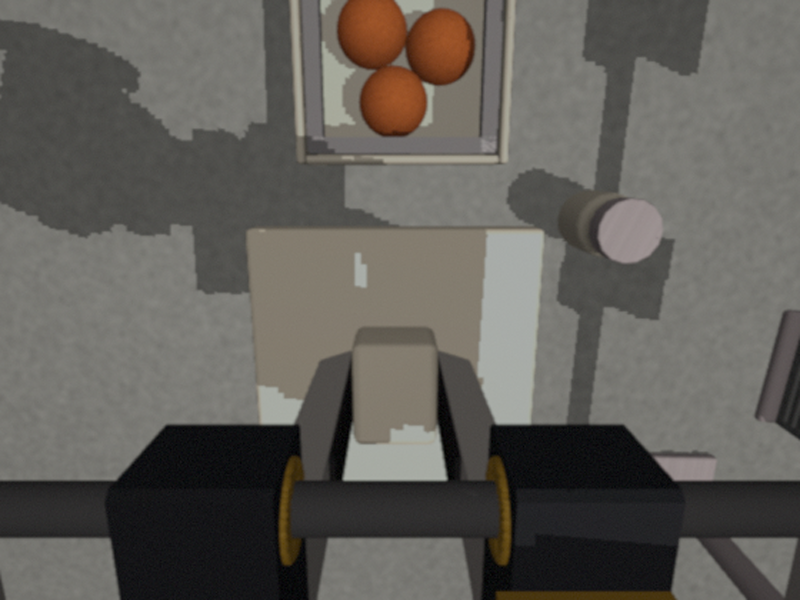

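The held lid's front edge runs (248,230)-(544,230), parallel to the square dish's near rim edge (299,161)-(507,161).

```bash
python3 - <<'E'
from h import *
k=np.load("k7.npy",allow_pickle=True).item();t=ctrl.get_obs()["ee_pos"]
g=lambda u,v,z:w(k,.7*u,.7*v,z)[:2]
a,b=g(248,229.5,.1871),g(544,229.5,.1871);c,d=g(299,161.5,.06),g(507,161.5,.06)
for n,p,q,h in (("lid",a,b,.052),("dish",c,d,.06)):
    e=q-p;L=np.linalg.norm(e);e/=L;nrm=np.array([-e[1],e[0]])
    print(n,p,q,"len",L,"ang",np.arctan2(e[1],e[0]),"centre",(p+q)/2+nrm*h*(-1 if n=="lid" else 1))
print(t)
E
```

```text
lid [ 0.3945 -0.0101] [4.954e-01 2.000e-04] len 0.10142435604922517 ang 0.10172888699405894 centre [ 0.45023078 -0.05668116]
dish [0.3884 0.0133] [0.5053 0.0252] len 0.11750412758707665 ang 0.10144695529948362 centre [0.44077362 0.07894152]
[ 0.45079794 -0.05744274  0.18941147]
```

```bash
python3 -m pendant '[[[-0.25,3.4,0],0],[[-0.25,3.4,0],0],[[-0.25,3.4,0],0],[[-0.3,3.35,0],0],[[0,0,-3],0],[[0,0,-3],0],[[0,0,-2],0],[[0,0,-2],0],[[0,0,-1],0],[[0,0,0],0],[[0,0,0],0],[[0,0,0],0]]'
python3 - <<'E'
from h import *
k=ctrl.camera("wrist"); np.save("k8.npy",k,allow_pickle=True)
cv2.imwrite("pics/w8.png",cv2.resize(k["color"][60:270,120:400,::-1],(800,600),interpolation=cv2.INTER_CUBIC))
E
```

```text
time_s: 19.15
ee_pos: [0.4408, 0.0785, 0.0805]
eef_rot: [3.14, -0.0, 1.672]
force: [0.1, 0.3, -1.0]
grip_width: 0.0279
grip_force: 20.0
```

View pics/w8.png

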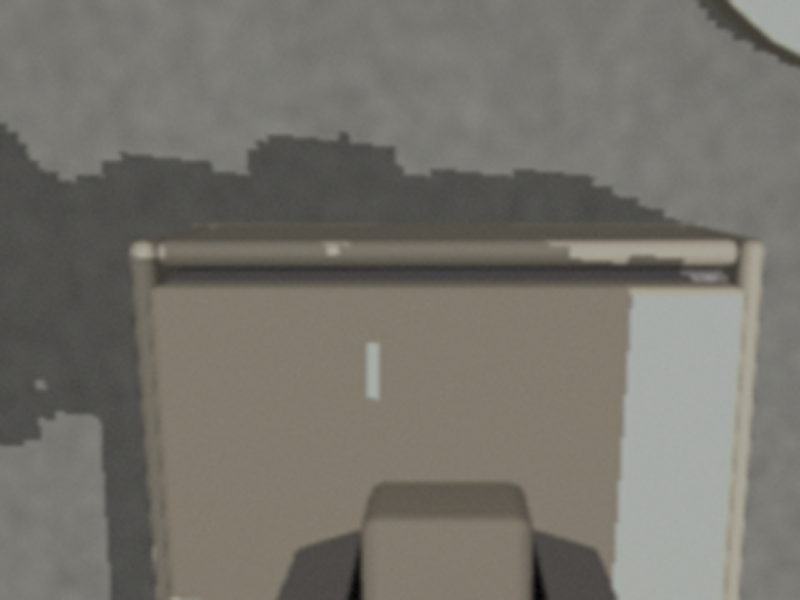

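```bash
python3 - <<'E'
from h import *
k=np.load("k8.npy",allow_pickle=True).item()
g=lambda u,v,z:w(k,120+u/2.857,60+v/2.857,z)[:2]
a,b=g(152,288,.078),g(743,289,.078);c,d=g(131,243,.06),g(764,242,.06)
for n,p,q,h in (("lid",a,b,.052),("dish",c,d,.06)):
    e=q-p;L=np.linalg.norm(e);e/=L;nrm=np.array([-e[1],e[0]])
    print(n,"len",L,"ang",np.arctan2(e[1],e[0]),"centre",(p+q)/2-nrm*h)
E
```

```text
lid len 0.10139432922999193 ang 0.09878543387881891 centre [0.43997849 0.07865352]
dish len 0.11811117643982723 ang 0.10177479933484661 centre [0.44034595 0.07721048]
```

The far gap is slightly small: the lid needs about −1.2 mm in y. Then I lower it in.

```bash
python3 -m pendant '[[[0.03,-0.1,0],0],[[0,0,-0.3],0],[[0,0,-0.3],0],[[0,0,-0.2],0],[[0,0,-0.1],0],[[0,0,0],0],[[0,0,0],0]]'; python3 -m pendant '[[[0,0,-0.15],0],[[0,0,0],0],[[0,0,0],0]]'
```

```text
time_s: 19.78
ee_pos: [0.4403, 0.0777, 0.0704]
eef_rot: [-3.142, 0.0, 1.673]
force: [0.1, -0.3, -2.0]
grip_width: 0.028
grip_force: 20.0
time_s: 20.03
ee_pos: [0.4404, 0.0778, 0.0692]
eef_rot: [3.141, -0.0, 1.673]
force: [-2.8, -0.4, 4.5]
grip_width: 0.0278
grip_force: 20.0
```

```bash
python3 -m pendant '[[[0,0,0],0],[[0,0,0],0],[[0,0,0],0],[[0,0,0],0],[[0,0,2.5],0],[[0,0,2.5],0],[[0,0,0],0]]' 0.5
python3 -m pendant '[[[0,0,0],0],[[0,0,0],0],[[0,0,0],0],[[0,0,0],0],[[0,0,0],0],[[0,0,0],0],[[0,0,0],0],[[0,0,-1.5],0],[[0,0,-0.8],0],[[0,0,0],0]]' 0 
python3 -m pendant '[[[0,0,-0.2],0],[[0,0,-0.2],0],[[0,0,0],0]]'
python3 -m pendant '[[[0,0,-0.2],0],[[0,0,-0.2],0],[[0,0,0],0],[[0,0,0],0]]'
```

```text
time_s: 20.62
ee_pos: [0.4421, 0.0779, 0.1227]
eef_rot: [3.136, 0.0, 1.673]
force: [1.0, 1.0, 1.0]
grip_width: 0.0471
grip_force: 0.0
time_s: 21.45
ee_pos: [0.4394, 0.0776, 0.0944]
eef_rot: [-3.139, -0.0, 1.673]
force: [-0.5, 1.4, -0.3]
grip_width: 0.0004
grip_force: 0.0
time_s: 21.7
ee_pos: [0.4403, 0.0777, 0.092]
eef_rot: [3.142, -0.0, 1.673]
force: [-0.8, 0.2, 0.1]
grip_width: 0.0006
grip_force: 0.0
time_s: 22.03
ee_pos: [0.4406, 0.0778, 0.0885]
eef_rot: [3.141, 0.0, 1.673]
force: [-1.2, -0.9, 5.4]
grip_width: 0.0
grip_force: 2.5
```

```bash
python3 -m pendant '[[[0,0,-0.2],0],[[0,0,0],0],[[0,0,0],0]]'; python3 -m pendant '[[[0,0,-0.2],0],[[0,0,0],0],[[0,0,0],0]]'; python3 -m pendant '[[[0,0,-0.2],0],[[0,0,0],0],[[0,0,0],0]]'
```

```text
time_s: 22.28
ee_pos: [0.4406, 0.0778, 0.0866]
eef_rot: [3.141, 0.0, 1.673]
force: [-2.3, -0.7, 7.5]
grip_width: 0.0005
grip_force: 3.3
time_s: 22.53
ee_pos: [0.4406, 0.0778, 0.0846]
eef_rot: [3.141, 0.0, 1.673]
force: [-1.5, -0.3, 6.9]
grip_width: 0.0005
grip_force: 3.5
time_s: 22.78
ee_pos: [0.4408, 0.0778, 0.0839]
eef_rot: [3.14, 0.0, 1.673]
force: [-10.6, -0.2, 27.3]
grip_width: 0.0005
grip_force: 13.6
```

Home: the knob top stopped at 0.084 and the force rose to 27 N. Next is the round lid.

```bash
python3 -m pendant '[[[0,0,3],0],[[0,0,3],0],[[2.5,1.5,3],0],[[2.5,1.5,3],0],[[2,1,0],0],[[0,0,0],0],[[0,0,0],0],[[0,0,0],0]]' 0.6
python3 - <<'E'
from h import *
k=ctrl.camera("wrist"); np.save("k9.npy",k,allow_pickle=True)
cv2.imwrite("pics/w9.png",cv2.resize(k["color"][:,:,::-1],(800,600),interpolation=cv2.INTER_CUBIC))
E
```

```text
time_s: 23.45
ee_pos: [0.5093, 0.1173, 0.201]
eef_rot: [-3.14, 0.0, 1.673]
force: [-1.0, -0.4, -0.1]
grip_width: 0.0505
grip_force: 0.0
```

View pics/w9.png

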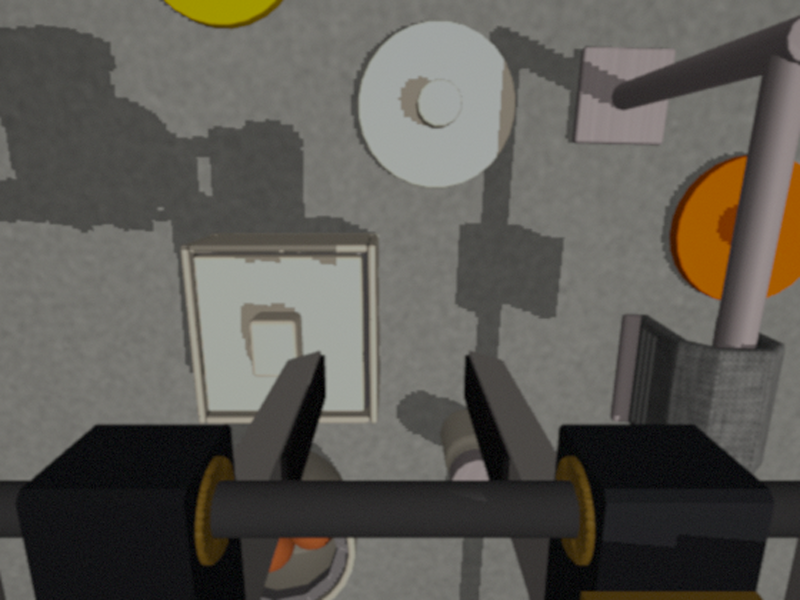

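The square lid is seated inside the rim. The round lid plate is centred at (436,104) with its knob top at (439,103).

```bash
python3 - <<'E'
from h import *
k=np.load("k9.npy",allow_pickle=True).item()
print(w(k,.7*436,.7*104.5,.012),w(k,.7*439,.7*103,.036))
E
```

```text
[0.5238 0.2325 0.012 ] [0.5241 0.2307 0.036 ]
```

```bash
python3 -m pendant '[[[0.5,3.8,0],0],[[0.5,3.8,0],0],[[0.4,3.8,0],0],[[0,0,-3.5],0],[[0,0,-3.5],0],[[0,0,-3.5],0],[[0,0,-3.5],0],[[0,0,-2.5],0],[[0,0,-1.7],0],[[0,0,0],0],[[0,0,0],0],[[0,0,0],0]]' 0.6
```

```text
time_s: 24.5
ee_pos: [0.5246, 0.2316, 0.0212]
eef_rot: [3.14, -0.0, 1.673]
force: [0.9, 1.3, -0.2]
grip_width: 0.0564
grip_force: 0.0
```

```bash
python3 -m pendant '[[[0,0,-0.6],0],[[0,0,0],0],[[0,0,0],0]]'; python3 -m pendant '[[[0,0,0],0],[[0,0,0],0],[[0,0,0],0],[[0,0,0],0],[[0,0,0],0],[[0,0,0],0],[[0,0,0],0],[[0,0,0],0],[[0,0,0],0]]' 0.2 20
python3 -m pendant '[[[0,0,3.5],0],[[0,0,3.5],0],[[0,0,3.5],0],[[0,0,3.5],0],[[0,0,3.5],0],[[-0.7,-4,0],0],[[-0.7,-4,0],0],[[-0.7,-4,0],0],[[-0.7,-4,0],0],[[-0.7,-4,0],0],[[-0.7,-4,0],0],[[-0.7,-4,0],0],[[-0.7,-4,0],0],[[-0.7,-4,0],0],[[-0.7,-4,0],0],[[-0.7,-4,0],0],[[0,0,0],0],[[0,0,0],0],[[0,0,0],0]]'
python3 - <<'E'
from h import *
k=ctrl.camera("wrist"); np.save("k10.npy",k,allow_pickle=True)
cv2.imwrite("pics/w10.png",cv2.resize(k["color"][:,:,::-1],(800,600),interpolation=cv2.INTER_CUBIC))
E
```

```text
time_s: 24.75
ee_pos: [0.5242, 0.2316, 0.0141]
eef_rot: [3.141, -0.0, 1.673]
force: [0.2, -0.2, -0.8]
grip_width: 0.0564
grip_force: 0.0
time_s: 25.5
ee_pos: [0.5241, 0.2316, 0.0138]
eef_rot: [3.141, -0.0, 1.673]
force: [0.2, -0.0, 1.4]
grip_width: 0.0278
grip_force: 20.0
time_s: 27.08
ee_pos: [0.447, -0.2081, 0.1885]
eef_rot: [-3.141, -0.0, 1.672]
force: [-0.5, -0.4, -0.5]
grip_width: 0.0272
grip_force: 20.0
```

View pics/w10.png

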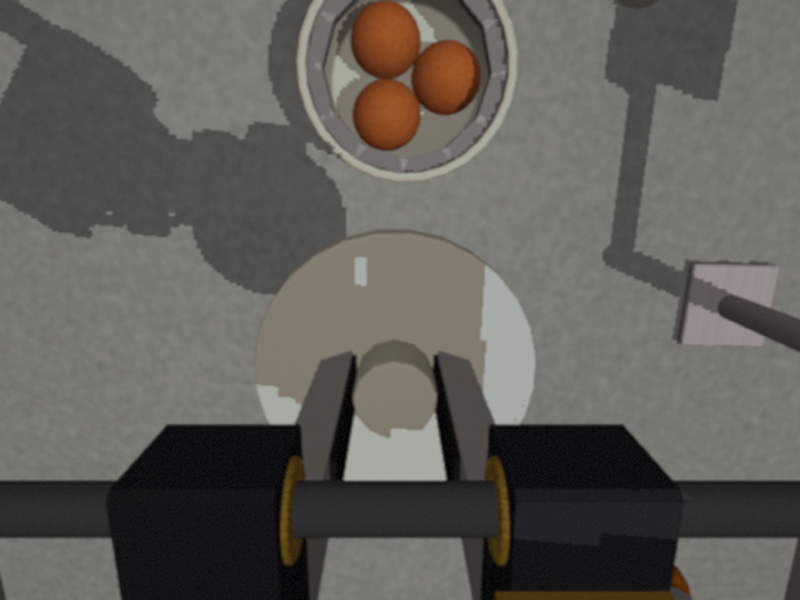

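The held lid spans columns 255-535 with its top at row 231. The round dish rim spans columns 298-516 with its bottom at row 181. I'll fit known-radius circles.

```bash
python3 - <<'E'
from h import *
from scipy.optimize import least_squares as ls
k=np.load("k10.npy",allow_pickle=True).item()
for n,q,z,r in (("dish",[(298,62),(516,62),(407,181)],.06,.06),("lid",[(255.5,358),(535,358),(395,230)],.1865,.052)):
    P=np.array([w(k,.7*u,.7*v,z)[:2] for u,v in q])
    s=ls(lambda p:np.hypot(*(P-p[:2]).T)-p[2],[*P.mean(0),r]);f=ls(lambda p:np.hypot(*(P-p).T)-r,P.mean(0));print(n,s.x,f.x)
E
```

```text
dish [ 0.44025644 -0.08352811  0.05880429] [ 0.44014647 -0.08244253]
lid [ 0.44616316 -0.20690439  0.05116556] [ 0.44626275 -0.20789503]
```

```bash
python3 -m pendant '[[[-0.2,3.2,0],0],[[-0.2,3.2,0],0],[[-0.2,3.2,0],0],[[-0.05,3,0],0],[[0,0,-3],0],[[0,0,-3],0],[[0,0,-2],0],[[0,0,-1.9],0],[[0,0,-1],0],[[0,0,0],0],[[0,0,0],0],[[0,0,0],0]]'
python3 - <<'E'
from h import *
k=ctrl.camera("wrist"); np.save("k11.npy",k,allow_pickle=True)
cv2.imwrite("pics/w11.png",cv2.resize(k["color"][60:270,120:400,::-1],(800,600),interpolation=cv2.INTER_CUBIC))
E
```

```text
time_s: 28.13
ee_pos: [0.4413, -0.0822, 0.0808]
eef_rot: [3.14, 0.001, 1.673]
force: [-0.1, 0.5, -0.9]
grip_width: 0.0278
grip_force: 20.0
```

View pics/w11.png

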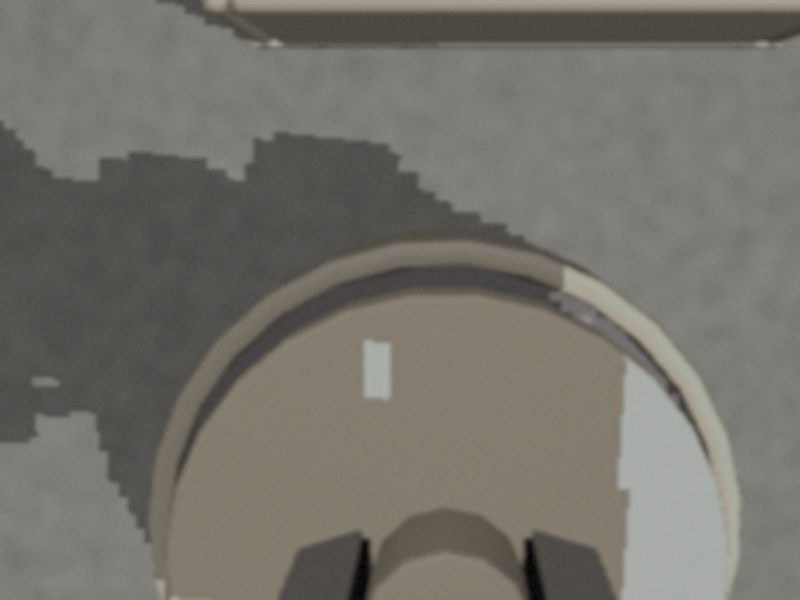

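Rim top is at (446,239) with sides at 152/740; the lid's top edge is at (446,291) with sides at 168/728. That is one picture over the allowance of 14, so I'll use only numbers from here on.

```bash
python3 - <<'E'
from h import *
from scipy.optimize import least_squares as ls
k=np.load("k11.npy",allow_pickle=True).item()
for n,q,z,r in (("dish",[(152,510),(740,510),(446,239)],.06,.06),("lid",[(167,540),(728,540),(446,290)],.0787,.052)):
    P=np.array([w(k,120+u/2.857,60+v/2.857,z)[:2] for u,v in q])
    s=ls(lambda p:np.hypot(*(P-p[:2]).T)-p[2],[*P.mean(0),r]);f=ls(lambda p:np.hypot(*(P-p).T)-r,P.mean(0));print(n,s.x,f.x)
E
python3 -m pendant '[[[-0.03,-0.1,-0.3],0],[[0,0,-0.3],0],[[0,0,-0.2],0],[[0,0,-0.15],0],[[0,0,0],0],[[0,0,0],0]]'; python3 -m pendant '[[[0,0,-0.15],0],[[0,0,0],0],[[0,0,0],0]]'
```

```text
dish [ 0.44021836 -0.08182102  0.05891902] [ 0.44034944 -0.08311713]
lid [ 0.44046045 -0.08167745  0.05146793] [ 0.44052559 -0.08232377]
time_s: 28.68
ee_pos: [0.4403, -0.0834, 0.0701]
eef_rot: [-3.141, -0.0, 1.673]
force: [-0.0, -0.0, -1.2]
grip_width: 0.0273
grip_force: 20.0
time_s: 28.93
ee_pos: [0.4404, -0.0835, 0.069]
eef_rot: [3.141, 0.0, 1.673]
force: [-1.7, 0.9, 4.8]
grip_width: 0.0274
grip_force: 20.0
```

```bash
python3 -m pendant '[[[0,0,0],0],[[0,0,0],0],[[0,0,0],0],[[0,0,0],0],[[0,0,2.5],0],[[0,0,2.5],0],[[0,0,0],0]]' 0.5
python3 -m pendant '[[[0,0,0],0],[[0,0,0],0],[[0,0,0],0],[[0,0,0],0],[[0,0,0],0],[[0,0,0],0],[[0,0,0],0],[[0,0,-1.5],0],[[0,0,-0.9],0],[[0,0,0],0],[[0,0,0],0]]' 0 
python3 -m pendant '[[[0,0,-0.2],0],[[0,0,-0.2],0],[[0,0,0],0],[[0,0,0],0]]'
python3 -m pendant '[[[0,0,-0.2],0],[[0,0,-0.2],0],[[0,0,0],0],[[0,0,0],0]]'
python3 -m pendant '[[[0,0,-0.2],0],[[0,0,0],0],[[0,0,0],0]]'
```

```text
time_s: 29.52
ee_pos: [0.442, -0.0839, 0.1225]
eef_rot: [3.136, 0.002, 1.673]
force: [-0.1, -0.0, 0.7]
grip_width: 0.047
grip_force: 0.0
time_s: 30.43
ee_pos: [0.44, -0.0833, 0.0944]
eef_rot: [-3.14, -0.0, 1.673]
force: [-0.5, 0.3, 0.4]
grip_width: 0.0005
grip_force: 0.0
time_s: 30.77
ee_pos: [0.4406, -0.0835, 0.091]
eef_rot: [3.141, 0.0, 1.673]
force: [-0.4, 0.2, 2.3]
grip_width: 0.0003
grip_force: 1.0
time_s: 31.1
ee_pos: [0.4406, -0.0835, 0.0873]
eef_rot: [3.141, 0.0, 1.673]
force: [-1.8, -0.3, 6.7]
grip_width: 0.0004
grip_force: 3.3
time_s: 31.35
ee_pos: [0.4407, -0.0835, 0.0853]
eef_rot: [3.141, 0.0, 1.673]
force: [-1.9, -1.0, 7.1]
grip_width: 0.0004
grip_force: 3.7
```

```bash
python3 -m pendant '[[[0,0,-0.2],0],[[0,0,0],0],[[0,0,0],0]]'; python3 -m pendant '[[[0,0,-0.1],0],[[0,0,0],0],[[0,0,0],0]]'
python3 -m pendant '[[[0,0,3],0],[[0,0,3],0],[[0,0,3],0],[[0,0,3],0],[[-1,-3,0],0],[[-1,-4,0],0],[[-1,-4,0],0],[[-1,-4,0],0],[[-1,-4,0],0],[[-1,-4,0],0],[[0,0,0],0],[[0,0,0],0]]'
python3 - <<'E'
from h import *
c=ctrl.camera("top");cv2.imwrite("pics/t2.png",c["color"][:,:,::-1])
im=c["color"].astype(int)
# white lid areas in the dish windows, old lid/grip places and dark grips near the bar
def m(x0,y0,x1,y1,f):
    s=f(im[y0:y1,x0:x1]);ys,xs=np.nonzero(s);return len(xs),(xs.mean()+x0).round(1) if len(xs) else None,(ys.mean()+y0).round(1) if len(xs) else None
wh=lambda a:a.min(2)>190; dk=lambda a:(a.max(2)<120)&(a.max(2)-a.min(2)<15)
og=lambda a:(a[...,0]-a[...,2]>60)
print("sq lid",m(240,240,290,290,wh),"eggs",m(240,240,335,290,og)); print("rd lid",m(292,240,336,290,wh))
for n,z in (("sq",(.4403,.0778)),("rd",(.4406,-.0835))):
    p=c["camera_from_world"]@np.array([*z,.06,1]);q=c["intrinsics"]@p[:3];print(n,(q[:2]/q[2]).round(1))
print("old sites white",m(195,215,240,260,wh),m(340,222,390,265,wh))
print("dark row profile along bar",[int(dk(im[180:200,x:x+4]).sum()) for x in range(208,364,4)])
E
```

```text
time_s: 31.6
ee_pos: [0.4407, -0.0835, 0.084]
eef_rot: [3.14, 0.001, 1.673]
force: [-5.6, 0.7, 18.3]
grip_width: 0.0005
grip_force: 9.1
time_s: 31.85
ee_pos: [0.4409, -0.0836, 0.0839]
eef_rot: [3.14, 0.001, 1.673]
force: [-11.6, 2.9, 31.7]
grip_width: 0.0006
grip_force: 16.0
time_s: 32.85
ee_pos: [0.3795, -0.3147, 0.2013]
eef_rot: [-3.141, -0.001, 1.67]
force: [0.9, -0.1, 0.6]
grip_width: 0.0007
grip_force: 0.0
sq lid (1081, np.float64(263.9), np.float64(263.3)) eggs (0, None, None)
rd lid (880, np.float64(314.5), np.float64(265.0))
sq [263.8 263.1]
rd [314.4 264.8]
old sites white (0, None, None) (0, None, None)
dark row profile along bar [14, 24, 5, 4, 5, 6, 0, 0, 3, 4, 26, 32, 32, 29, 31, 6, 3, 2, 0, 1, 4, 4, 3, 30, 32, 30, 28, 28, 7, 1, 0, 2, 4, 4, 4, 14, 40, 15, 0]
```

```bash
python3 -c "
from station import ctrl
print(ctrl.hand_in())"
```

```text
the job is handed in; nothing more can be done
None
```

I pressed both lids home in their dishes, hung the two grips I found on the bar, and handed the job in at about 33 s; no verdict came back, and I viewed 15 pictures against the limit of 14.

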